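Press a spice-drawer front home with the quick clamp

TASK

A spice drawer stands in the quick clamp with its blue front only started on its studs. Squeeze the clamp's trigger, stroke by stroke, to walk the jaw onto the front and press the front fully home on the drawer without straining the brittle plastic; then press the red release tab and, holding it down, draw the jaw back at least 25 mm clear so the drawer can be taken out. Leave the drawer where it stands and everything else on the bench undisturbed.

Things in the scene. Friction and masses are not known exactly. Their poses are not given: they have to be found in the camera images.
- rig: Plywood board 420 x 140 x 18 mm fixed to the bench, carrying a one-handed bar clamp. Origin on the bench under it; its x (FORWARD) runs along the bar the way the moving jaw closes, z up. Steel bar at y = 0, 8 mm thick, z 74 to 94 mm, with 5 mm ratchet teeth on top, x -187 to 158 mm; end brackets up to z 102. Fixed jaw at the forward end, its orange pad's face at x = 130 mm.
- clamp: Orange pad of the moving jaw, 34 x 34 mm, under the bar. Origin: centre of its pressing face, 43 mm above the bench; axes as the board's; presses toward +x. It slides along the bar as one with the black clamp body, handle, trigger and tab: forward freely (4 N), backward locked by the ratchet (up to 5 mm slack) unless the tab is held down. Travel: board x -54 to 36 mm.
- squeeze (a point): Clamp-body point midway between handle and trigger, 135 mm above the bench: squeeze the two together here from above, along x; axes as the board's. Upright handle's flat rear face 29.5 mm behind it, trigger's front swell 29.5 mm ahead at rest (59 mm outside; 34 mm fully squeezed). Handle 26 mm wide, top at 162 mm; trigger 20 mm wide. Black housing below: keep fingertips above 110 mm.
- trigger (a joint): Orange trigger, rad: 0 at rest, 0.29 fully squeezed to the handle; sprung, 2 N at first to 3.5 N at the end. A full stroke walks body and jaw 10 mm forward (up to 5 mm of a stroke may be lost finding a tooth); let go, it springs back and the jaw stays. Each newton of squeeze beyond 5 N gives about 2 N at the jaw. The body moves forward under the fingers as they close, so re-centre after each stroke.
- drawer: White open spice drawer, 100 long x 60 wide x 45 mm high, 0.10 to 0.17 kg, loose on the board (floor 18 mm above the bench) under the bar between the jaws, its rear end 1 to 5 mm off the fixed jaw's pad. Origin under the centre of its floor; x as the board's within 2 degrees; rear face at x = +50 mm, front edge at -50 mm.
- front: Blue push-on front, 68 wide x 47 high x 8 mm thick, on two tight studs. Origin at the foot of its outer face, which the jaw presses; axes as the drawer's. Home: origin at x = -58 mm of the drawer (within 1.2 mm), jaw face then at x = 22 mm of the board; starts 5 to 8 mm farther out. Slides on against about 7 N, then stops dead; cracks if the jaw presses over 25 N.
- tab (a joint): Red release tab, rad: 0 up, 0.16 fully down (5 mm at its middle, takes about 6 N; more does no harm). It frees the ratchet from 0.12 on, with the trigger at rest, and springs up when let go.
- tab_top (a point): Middle of the red tab's top face, 114 mm above the bench when up; x as the board's. Paddle 34 x 34 mm behind the handle (handle's rear face 41 mm ahead of this point, its top 48 mm higher). It slopes up 7 degrees to the rear, level when pressed. A lip 7 mm high across its rear, 17 mm behind this point, lets the finger that holds it down pull the clamp body back (-x) along the bar.
- tray: Bystander: aluminium baking tray, 300 x 220 x 22 mm, loose. Origin under its centre.
- spoon_a: Bystander: light wooden spoon, 250 mm, lying in the tray.
- spoon_b: Bystander: brown wooden spoon, 250 mm, lying in the tray.
- bowl: Bystander: glass bowl, 150 mm across, 65 mm high, loose. Origin under its centre.
- divider: Bystander: green plastic dough divider, a flat blade 85 x 125 mm with a thick grip along one side, lying loose. Origin under the blade's middle.

How it is judged:
By the outcome, as a careful person would: the job done as asked, in the order asked, and still so for the second after the job is handed in, with the robot touching nothing.
It also fails if it takes over 72 s, if anything falls off the work surface, if the arm or the gripper's body presses on something with over 40 N, if the wrist force passes 120 N, or if a joint passes its speed limit or range.

ROBOT

A 6-joint arm with a two-finger parallel gripper is mounted at the origin on the work surface. World frame = base frame: x ahead of the robot, y to its left, z up, the work surface at z = 0. Lengths are in m, angles in rad, forces in N, time in s.
With the tool pointing down it reaches from about 0.35 to 0.8 m from the base axis. Payload 7.3 kg.
Tool frame: the origin (TCP) lies between the finger pads; the fingertips stand 25 mm ahead of it and the grasp point (between the pads) lies 6 mm ahead of it (r.tip_extent is the distance from the TCP to the fingertips, in m); z points along the fingers, y is the line along which they close (so a half turn about z gives the same grasp; the last joint's range is limited). The gripper opens to 85 mm and grips with 20 to 120 N. Pads are 22 mm wide; open, the fingers measure 114 mm over their backs; the gripper's body (76 mm by 85 mm) begins 54 mm behind the grasp point. The pads swing forward as they close: fully open they stand 13 mm farther back than shut.
Start: joints at [1.005, 0.342, 1.524, -0, 1.275, -0.146], TCP at [0.214, 0.479, 0.256] pointing down, gripper open.
Joint ranges: [-2.53, 2.53], [-0.77, 2.02], [0.04, 2.7], [-1, 4.14], [0.28, 2.66], [-3.11, 3.11]. Speed limits (rad/s): [2.57, 2.57, 3.14, 3.14, 3.14, 3.14].

INTERFACE

Orientations are given as a unit quaternion [x, y, z, w].
In Python, from workcell import r, command_gripper, optics gives the robot as it stands. The module is installed in compiled form; this text tells all that it offers. Calls block until the motion is done:
- r.reach(position, orientation): joint-space move of the TCP to a pose.
- r.move_straight(position, orientation=None, speed=0.15, max_force=None): straight line of the TCP; orientation=None keeps the orientation; speed is the mean speed in m/s. With max_force (N) it stops when the force on the tool has changed by that much, and returns True; else False.
- r.movej(angles): joint-space move.
- command_gripper(opening, force=None): finger opening in m; force is the grip in N (None keeps the last); returns when the fingers have stopped.
- r.hold(seconds).
- r.solve_ik(position, orientation): joint angles nearest the present ones, or None.
- r.read_state(): the state.
- optics.get_image(name): name is "scene" or "side" or "wrist"; returns (picture, depth): 384x512x3 uint8, red, green, blue; 384x512 float32, m along the optical axis (not along the pixel's ray), 0 where there is no reading.
- optics.camera_model(name): a dict with "K" (3x3 intrinsics, pixels), "k1" (the pictures are not rectified: a ray, as slopes to the right and down, at radius r is drawn at 1 + k1 r^2 times it, then the intrinsics apply), "R" (3x3) and "t" (3): a world point X has camera coordinates R X + t; the wrist camera has in their place "tool_from_camera" (4x4, takes a point from camera to tool coordinates, whose origin is the TCP and whose axes are the flange's). Camera axes: x right, y down, z forward; pixel columns grow to the right and rows downward; lengths in m; the calibration is good to about 2 mm. A picture is of the moment at which its call begins: read the wrist's pose just before it. camera_model takes no time and is no camera call.
A pose or a line that the arm cannot do raises r.PlanningError and nothing moves.
- r.finish_job(): hands the job in; it is judged then, once.
The state is a dict: "time_s": time; "joint_positions": joint angles; "dq": joint speeds; "tau": joint torques, N m; "eef_pos": TCP position; "eef_rot": TCP orientation; "contact_force": force on the tool from outside, world axes, zero at the start; "torque": the same for the moment, N m; "grip_width": finger opening in m; "grip_force": force on a finger pad.
Only numpy, scipy, OpenCV 4.12 (cv2) and the standard library are available. Lean on these libraries where they do the work, as an engineer would, in place of code of your own. Each camera call takes 0.05 s, during which the arm holds its last target. There are 200 camera calls.

## Working session

There is one attempt and no reset: what is moved stays moved. The work goes in short steps, each a Python script; the robot and the scene stay as the last script left them, time stands still between calls to the robot, and variables do not carry over. Pictures are saved under pics/ and viewed, at most 10 in all, crops included, and the job is handed in when it is done.

```bash
mkdir -p pics
cat > h.py <<'E'
import numpy as np, cv2
from workcell import r, command_gripper, optics
def ray(m,u,v):
    K=np.array(m["K"]); d=np.array([(u-K[0,2])/K[0,0],(v-K[1,2])/K[1,1]]); s=d.copy()
    for _ in range(20): s=d/(1+m["k1"]*(s@s))
    return np.array([s[0],s[1],1.])
def pix2world(name,u,v,depth=None,z=None,m=None):
    m=m or optics.camera_model(name); q=ray(m,u,v); R=np.array(m["R"]);t=np.array(m["t"])
    if z is not None:
        o=-R.T@t; d=R.T@q; return o+d*(z-o[2])/d[2]
    return R.T@(q*depth-t)
E
python3 - <<'E'
from h import *
for n in ("scene","side"):
    p,d=optics.get_image(n); np.savez(f"pics/{n}0.npz",p=p,d=d)
    cv2.imwrite(f"pics/{n}0.png",cv2.resize(p[:,:,::-1],(800,600),interpolation=cv2.INTER_CUBIC))
    m=optics.camera_model(n); print(n,-np.array(m["R"]).T@np.array(m["t"]),np.array(m["R"])[2])
s=r.read_state();print(s["eef_rot"],s["time_s"],s["contact_force"],s["grip_width"],r.tip_extent)
E
```

```text
scene [0.95332096 0.61904575 1.03753952] [-0.34876234 -0.51399552 -0.78369218]
side [ 0.35696167 -0.92705175  1.16501006] [ 0.13910959  0.66349448 -0.73513508]
[ 2.08386383e-01  9.78046337e-01 -6.41354193e-04 -2.57418587e-04] 0.1 [-0.14423913 -0.82177479  0.47414087] 0.08541225572382116 0.025
```

View pics/scene0.png

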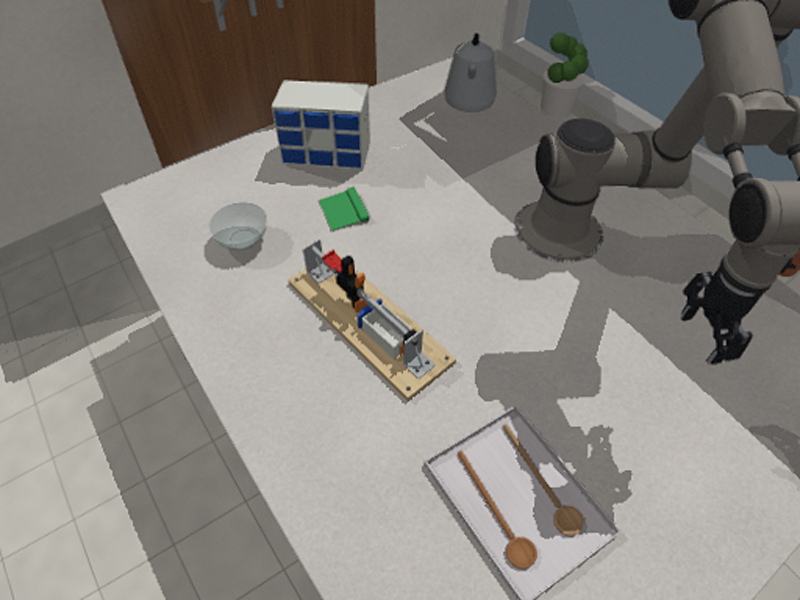

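View pics/side0.png

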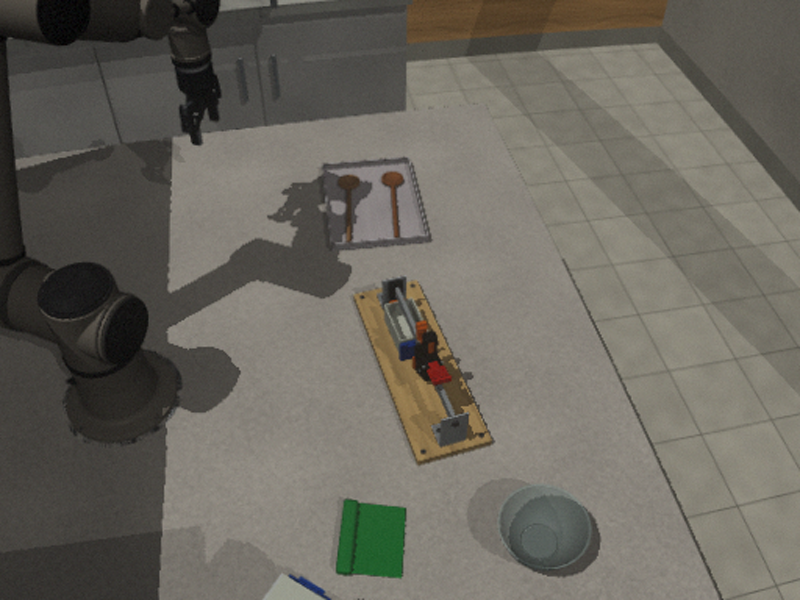

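The pictures show the rig in the middle of the bench. In the scene view it runs from (290,280) to (455,360), with the fixed jaw near (412,350). In the side view the board corners are at about (355,293), (420,282), (492,441) and (418,462). I'll enlarge both views around it.

Run:
```python
from h import *
m=optics.camera_model("side")
for u,v in [(355,293),(420,282),(492,441),(418,462)]: print(pix2world("side",u/1.5625,v/1.5625,z=.018))
for n,(x,y,w,h) in {"scene":(180,145,120,115),"side":(220,172,104,128)}.items():
    p=np.load(f"pics/{n}0.npz")["p"][y:y+h,x:x+w,::-1]
    k=6 if n=="scene" else 4.6
    cv2.imwrite(f"pics/{n}1.png",cv2.resize(p,None,fx=k if n=="scene" else 4.5,fy=5 if n=="scene" else 4.5,interpolation=cv2.INTER_CUBIC))
```

```text
[0.48042023 0.16302897 0.018     ]
[0.62013127 0.16904068 0.018     ]
[ 0.66311391 -0.2409304   0.018     ]
[ 0.52537913 -0.25744932  0.018     ]
```

View pics/scene1.png

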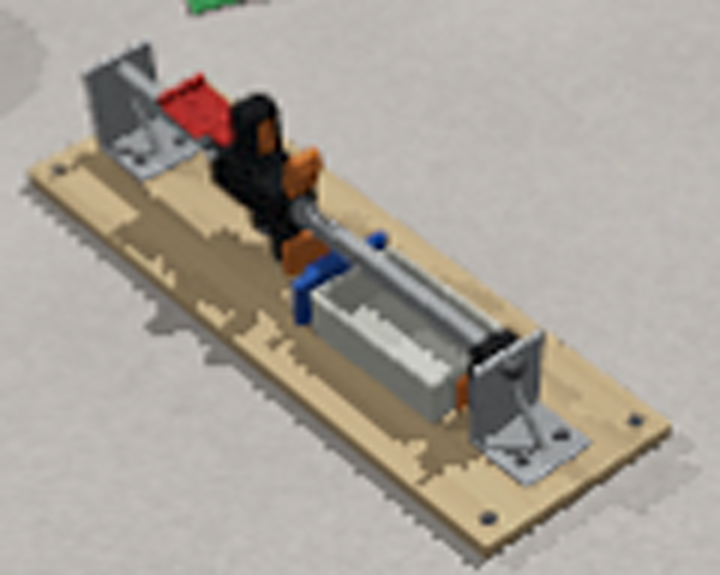

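View pics/side1.png

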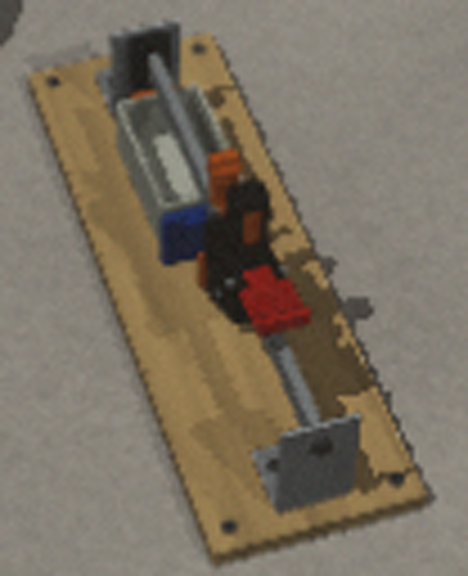

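The crops show the jaw just behind the blue front, with the handle top at side crop (250,182) and scene crop (257,100). The red tab centre is at side (272,298) and scene (200,108). Next I compute the board frame and check both cameras against each other.

Run:
```python
from h import *
S=lambda x,y,z:pix2world("side",220+(x+.5)/4.5-.5,172+(y+.5)/4.5-.5,z=z)
C=lambda x,y,z:pix2world("scene",180+(x+.5)/6-.5,145+(y+.5)/5-.5,z=z)
a=[S(28,75,.018),S(213,35,.018),S(432,492,.018),S(215,553,.018)]
b=[C(28,178,.018),C(672,430,.018),C(485,552,.018)]
for q in a+b: print(q.round(4))
A=np.array(a)
c=A.mean(0); f=(A[0]+A[1]-A[2]-A[3])[:2]; f/=np.linalg.norm(f)
print("len",np.linalg.norm(A[0]-A[3]),np.linalg.norm(A[1]-A[2]),np.linalg.norm(A[0]-A[1]),"c",c,"f",f,np.degrees(np.arctan2(f[1],f[0])))
B=np.array(b); print(np.linalg.norm(B[0]-B[2]),np.linalg.norm(B[1]-B[2]),"c2",(B[0]+B[1])/2,"dir",np.degrees(np.arctan2(*(B[2]-B[0])[[1,0]])))
c=(c+(B[0]+B[1])/2)/2
l=np.array([-f[1],f[0]])
for n,q in dict(tabS=S(272,298,.114),tabC=C(200,108,.114),topS=S(250,182,.162),topC=C(257,98,.162)).items():
    e=(q-c)[:2]; print(n,q,"board",e@f,e@l)
```

```text
[0.4755 0.1605 0.018 ]
[0.6152 0.1751 0.018 ]
[ 0.6663 -0.2372  0.018 ]
[ 0.5258 -0.2538  0.018 ]
[ 0.665  -0.2259  0.018 ]
[0.4783 0.1687 0.018 ]
[0.6151 0.1832 0.018 ]
len 0.41729287653933783 0.41551856348019456 0.14038689116954375 c [ 0.57068628 -0.0388392   0.018     ] f [-0.12169558  0.99256747] 96.98996916695937
0.4121752121273507 0.1376038454836261 c2 [ 0.57164684 -0.02862448  0.018     ] dir 96.95309724750199
tabS [ 0.58242819 -0.14236083  0.114     ] board -0.10919209145122935 0.0020417387226567075
tabC [ 0.58129849 -0.14527134  0.114     ] board -0.11194349392632019 0.003517239892760687
topS [ 0.57890837 -0.08942853  0.162     ] board -0.05622487073782179 -0.0009062311509771843
topC [ 0.57065203 -0.09527847  0.162     ] board -0.0610265686573301 0.008000659766315053
```

Both cameras agree on yaw 97° to 0.05° and on the board centre to 1 cm. The squeeze point comes out near board x = -0.04. I'll move above it and take a closer look with the wrist camera.

```bash
cat >> h.py <<'E'
from scipy.spatial.transform import Rotation as Ro
YAW=np.radians(97.0); f=np.array([np.cos(YAW),np.sin(YAW),0]); l=np.array([-f[1],f[0],0]); c=np.array([.571,-.034,0])
def quat(s=1):
    y=s*f; z=np.array([0,0,-1.]); x=np.cross(y,z); return Ro.from_matrix(np.c_[x,y,z]).as_quat()
def bw(x,y,z): return c+x*f+y*l+np.array([0,0,z])   # board -> world
def wb(p): e=np.asarray(p)-c; return np.array([e@f,e@l,e[2]])
def wristm():
    s=r.read_state(); m=dict(optics.camera_model("wrist")); T=np.eye(4)
    T[:3,:3]=Ro.from_quat(s["eef_rot"]).as_matrix(); T[:3,3]=s["eef_pos"]
    W=T@np.array(m["tool_from_camera"]); m["R"]=W[:3,:3].T; m["t"]=-W[:3,:3].T@W[:3,3]; return m
E
python3 - <<'E'
from h import *
P=bw(-.04,0,.30)
q0=np.array(r.read_state()["joint_positions"])
best=None
for s in(1,-1):
    q=r.solve_ik(P,quat(s)); print(s,q)
    if q is not None:
        k=np.abs(np.array(q)-q0).max()
        if best is None or k<best[0]: best=(k,s)
s=best[1]; open("s.txt","w").write(str(s))
r.reach(P,quat(s))
m=wristm(); p,d=optics.get_image("wrist")
np.savez("pics/w0.npz",p=p,d=d,R=m["R"],t=m["t"])
cv2.imwrite("pics/w0.png",cv2.resize(p[:,:,::-1],(800,600),interpolation=cv2.INTER_CUBIC))
st=r.read_state();print(s,st["time_s"],wb(st["eef_pos"]),np.array(m["tool_from_camera"]).round(3),st["contact_force"])
E
```

```text
1 [-2.59267623e-01  4.18217770e-01  1.28705238e+00 -4.44089210e-16
  1.43632250e+00 -1.95223700e+00]
-1 [-2.59267623e-01  4.18217770e-01  1.28705238e+00 -4.44089210e-16
  1.43632250e+00  1.18935566e+00]
-1 2.5083 [-3.90234472e-02 -1.56140959e-04  3.00006290e-01] [[ 0.001 -0.956 -0.293  0.074]
 [ 1.     0.001  0.001 -0.   ]
 [-0.001 -0.293  0.956 -0.117]
 [ 0.     0.     0.     1.   ]] [0.40144541 0.71368944 0.54424807]
```

View pics/w0.png

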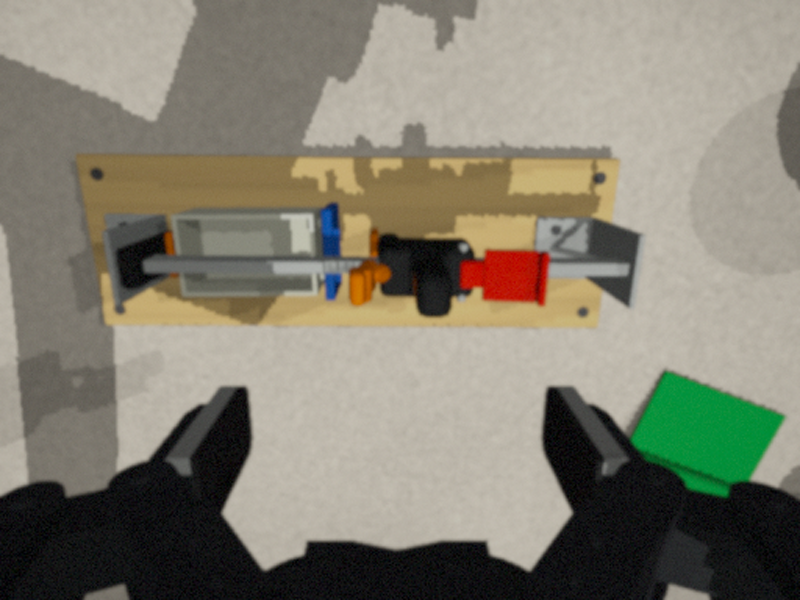

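The wrist view shows the board corners at (77,155), (618,159), (600,328) and (106,325). The tab spans x 486 to 541 at y ≈ 276, the handle's rear edge is at (450,300), the trigger front at (350,288), the jaw at (371,238) and the outer edge of the front at (341,212).

Run:
```python
from h import *
w=np.load("pics/w0.npz"); m=dict(optics.camera_model("wrist")); m["R"]=w["R"]; m["t"]=w["t"]; d=w["d"]
def P(u,v,z): return pix2world("wrist",(u+.5)/1.5625-.5,(v+.5)/1.5625-.5,z=z,m=m)
def D(u,v):
    a,b=int(u/1.5625),int(v/1.5625); return pix2world("wrist",a,b,depth=float(d[b,a]),m=m)
K=[P(77,155,.018),P(618,159,.018),P(600,328,.018),P(106,325,.018)]
A=np.array(K); cc=A.mean(0); ff=A[0]+A[3]-A[1]-A[2]
print("centre",cc,wb(cc),"yaw",np.degrees(np.arctan2(ff[1],ff[0])),np.linalg.norm(A[0]-A[1]),np.linalg.norm(A[3]-A[2]),np.linalg.norm(A[0]-A[3]))
for n,a in dict(tabmid=(513,276,.114),tabfront=(486,276,.112),handle_rear=(450,300,.16),handle_f=(416,300,.16),trig=(350,288,.14),jaw=(371,238,.06),front=(341,212,.065),barL=(148,265,.094),barR=(628,269,.094),drw=(177,213,.063),drw2=(175,294,.063)).items(): print(n,(wb(P(*a))-wb(cc)).round(4))
for n,a in dict(tab=(513,276),lip=(544,276),han=(434,295),trg=(360,285),jaw=(376,240),front=(335,215),rim=(240,211)).items(): print("depth",n,(wb(D(*a))).round(4))
```

```text
centre [ 0.56751692 -0.0373811   0.018     ] [-0.00293141  0.00386917  0.018     ] yaw 96.78692564897734 0.41426701149477274 0.4197935864882255 0.13801212257406037
tabmid [-0.1097 -0.0003  0.096 ]
tabfront [-0.0931  0.0003  0.094 ]
handle_rear [-0.0653  0.0014  0.142 ]
handle_f [-0.0469  0.0015  0.142 ]
trig [-0.0093  0.0005  0.122 ]
jaw [-0.0178 -0.0146  0.042 ]
front [ 0.0028 -0.0339  0.047 ]
barL [ 0.1284 -0.002   0.076 ]
barR [-0.1904 -0.      0.076 ]
drw [ 0.1184 -0.0323  0.045 ]
drw2 [0.1276 0.0273 0.045 ]
depth tab [-0.1127  0.0034  0.1131]
depth lip [-0.1294  0.0009  0.1227]
depth han [-0.0588  0.0013  0.1622]
depth trg [-0.0185  0.0002  0.1477]
depth jaw [-0.0238 -0.0096  0.0594]
depth front [ 0.0065 -0.0261  0.0476]
depth rim [ 0.0768 -0.0279  0.0469]
```

Tab, trigger, handle and jaw positions agree with the given geometry: squeeze is at board x = -0.039, and the jaw at about -0.018 has roughly 40 mm to walk. I'll update the frame and make the first stroke, which is still far from the front.

```bash
sed -i 's/radians(97.0)/radians(96.9)/; s/c=np.array(\[.571,-.034,0\])/c=np.array([.5675,-.0374,0])/' h.py
cat >> h.py <<'E'
Q=quat(-1)
def st():
    s=r.read_state(); F=np.array(s["contact_force"]); p=wb(s["eef_pos"])
    return s["time_s"],p[0],s["grip_width"],s["grip_force"],F@f,F[2]
def show(n=""): print(n,np.round(st(),4))
E
python3 - <<'E'
from h import *
command_gripper(.074,20)
x=-.040
r.reach(bw(x,0,.20),Q); show("above")
print(r.move_straight(bw(x,0,.139),speed=.1,max_force=8)); show("down")
for w in (.062,.058,.054,.050,.046,.042,.038,.036):
    command_gripper(w); show(w)
command_gripper(.070); show("open")
E
```

```text
above [ 3.2667 -0.0401  0.0741  0.     -0.4241  1.0498]
False
down [ 4.025  -0.0402  0.0742  0.     -0.9465 -0.3102]
0.062 [ 4.3083 -0.0393  0.0621  2.5516  5.6004  4.3148]
0.058 [ 4.5333 -0.0386  0.0583  4.1354  9.1038  6.2972]
0.054 [ 4.75   -0.0386  0.054   6.302   8.5239  8.0878]
0.05 [ 4.975  -0.0387  0.0501  5.7301  7.4901  9.0894]
0.046 [ 5.1917 -0.0389  0.0464  6.4336  7.2817  9.4649]
0.042 [ 5.4083 -0.039   0.0424  6.7448  7.7453 10.6096]
0.038 [ 5.6333 -0.0398  0.0382  1.7766  3.7208  2.9552]
0.036 [ 5.85   -0.0405  0.0359  3.333  -0.1273  4.7364]
open [ 6.275  -0.0398  0.0701  0.9571  1.4838 -0.9997]
```

The first stroke walked the body about 10 mm, and the handle is now at about -0.0585. Next I re-centre and repeat with a force guard.

```bash
cat >> h.py <<'E'
def stroke(x,step=.002,end=.0352,glim=10.,flim=9.,start=.062):
    """squeeze in small steps at board x; arm yields along x; stops on force"""
    r.move_straight(bw(x,0,.139),speed=.05); show("centred")
    w=start; why="end"
    while w>=end-1e-6:
        command_gripper(w); t,p,gw,g,F,Fz=st(); print(np.round((w,p,gw,p-gw/2,g,F,Fz),4))
        if g>glim: why="grip"; break
        if abs(F)>6: x+=np.sign(F)*.0005; r.move_straight(bw(x,0,.139),speed=.02)
        w-=step
    h=st(); hx=h[1]-h[2]/2; print(why,"handle",round(hx,4),"F",h[3:])
    return hx,why
E
python3 - <<'E'
from h import *
hx,why=stroke(-.029)
command_gripper(.070); show("open"); print("next",hx+.0295)
E
```

```text
centred [ 6.6417 -0.0288  0.07    0.     -0.2895 -1.2417]
[ 0.062  -0.0292  0.0618 -0.0601  0.      0.2954  0.0119]
[ 0.06   -0.0291  0.0603 -0.0592  0.      0.1768 -0.095 ]
[ 0.058  -0.0294  0.0579 -0.0583  3.4235 -1.3413  1.519 ]
[ 0.056  -0.0298  0.0562 -0.0579  4.7408 -4.938   3.1963]
[ 0.054  -0.03    0.0543 -0.0571  5.2911 -5.3841  4.7221]
[ 0.052  -0.03    0.052  -0.0561  5.5012 -5.3561  5.4291]
[ 0.05   -0.03    0.0502 -0.0551  5.3279 -4.6614  7.1097]
[ 0.048  -0.0295  0.0483 -0.0536  4.638  -2.3006  6.0513]
[ 0.046  -0.0298  0.0463 -0.053   5.1771 -3.944   6.5647]
[ 0.044  -0.03    0.0442 -0.0521  5.4708 -4.9538  7.401 ]
[ 0.042  -0.0301  0.0421 -0.0511  5.7195 -5.6453  6.7537]
[ 0.04   -0.0302  0.0401 -0.0503  5.767  -5.7077  7.9977]
[ 0.038  -0.0296  0.0383 -0.0488  4.8507 -3.628   6.7443]
[ 0.036  -0.0299  0.0362 -0.048   5.42   -3.7556  6.7372]
end handle -0.048 F (5.41996143758297, np.float64(-3.755622595422485), np.float64(6.7371928860911305))
open [10.1333 -0.0286  0.0698  0.8706  2.2811 -1.2901]
next -0.018522393047170543
```

Another 10 mm, so the jaw is at about +0.002. Next stroke with the same guard.

Run:
```python
from h import *
hx,why=stroke(-.0187)
command_gripper(.070); show("open"); print("next",hx+.0295)
p,d=optics.get_image("side"); cv2.imwrite("pics/side2.png",cv2.resize(p[172:300,220:324,::-1],None,fx=4.5,fy=4.5,interpolation=cv2.INTER_CUBIC))
```

```text
centred [10.4917 -0.0185  0.0699  0.      0.0128 -0.2362]
[ 0.062  -0.0189  0.062  -0.0499  0.      0.2646 -0.0031]
[ 0.06   -0.0188  0.0599 -0.0487  0.      0.6628  0.2988]
[ 0.058  -0.0191  0.0579 -0.0481  2.9854 -1.8213  0.5122]
[ 0.056  -0.0195  0.0562 -0.0476  4.8598 -5.7714  3.4623]
[ 0.054  -0.0196  0.0541 -0.0467  5.1193 -4.8497  4.954 ]
[ 0.052  -0.0198  0.0516 -0.0455  5.4364 -5.3124  5.3349]
[ 0.05   -0.0198  0.0505 -0.0451  5.468  -5.8148  6.468 ]
[ 0.048  -0.0194  0.0481 -0.0435  4.8232 -3.8657  5.8845]
[ 0.046  -0.0196  0.0462 -0.0427  5.5298 -4.1223  6.3416]
[ 0.044  -0.0198  0.0438 -0.0417  5.4895 -5.352   7.1781]
[ 0.042  -0.02    0.042  -0.041   5.8858 -7.0853  6.8914]
[ 0.04   -0.0204  0.0399 -0.0403  5.7189 -6.263   7.944 ]
[ 0.038  -0.0208  0.0381 -0.0398  5.7932 -5.8027  6.5872]
[ 0.036  -0.0206  0.0365 -0.0388  5.5502 -3.5252  6.8773]
end handle -0.0388 F (5.550227500498295, np.float64(-3.5252414341363436), np.float64(6.877345312509022))
open [14.4833 -0.0193  0.0698  0.9359  2.9713 -1.0399]
next -0.009315513049476566
```

The jaw is at about +0.012 and home is expected near handle -0.0285. I'll take finer steps now.

Run:
```python
from h import *
hx,why=stroke(-.0095,step=.0012,glim=9.5,start=.059)
command_gripper(.070); show("open"); print("next",hx+.0295)
```

```text
centred [ 1.48833e+01 -9.30000e-03  7.00000e-02  0.00000e+00 -5.39700e-01
 -4.39600e-01]
[ 0.059  -0.0094  0.0595 -0.0391  1.1065  1.8897 -0.0066]
[ 0.0578 -0.0097  0.0581 -0.0388  1.9872  0.7492  2.6524]
[ 0.0566 -0.0102  0.0565 -0.0385  4.1759 -3.3028  4.5319]
[ 0.0554 -0.0107  0.0554 -0.0384  4.8862 -5.1388  5.2897]
[ 0.0542 -0.0112  0.0543 -0.0383  6.1005 -6.5752  6.0197]
[ 0.053  -0.0116  0.053  -0.0381  6.6057 -7.4792  7.3048]
[ 0.0518 -0.0121  0.0525 -0.0384  7.3331 -6.9567  7.9041]
[ 0.0506 -0.0125  0.0509 -0.038   8.5879 -6.947   8.286 ]
[ 0.0494 -0.0128  0.0496 -0.0376  9.2584 -5.9923  9.1264]
[ 0.0482 -0.0129  0.0487 -0.0372  9.6427 -6.217  10.3906]
grip handle -0.0372 F (9.642747715115547, np.float64(-6.216955701128974), np.float64(10.390604138341349))
open [ 1.845e+01 -1.120e-02  6.990e-02  0.000e+00  2.612e-01 -2.756e-01]
next -0.007743687246406436
```

Run:
```python
from h import *
p,d=optics.get_image("scene"); a=p[170:245,205:275,::-1]
q,d=optics.get_image("side"); b=q[172:247,225:295,::-1]
cv2.imwrite("pics/sc3.png",cv2.resize(np.hstack([a,b]),None,fx=5.6,fy=5.6,interpolation=cv2.INTER_CUBIC))
```

```text
(no output)
```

View pics/sc3.png

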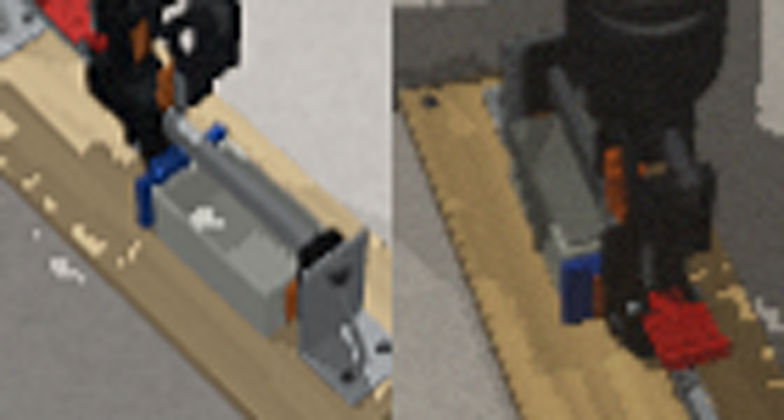

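The jaw is on the front, the drawer is near the fixed pad and the front still stands out. I'll carry on pressing with a slightly higher limit of about 14 N at the jaw.

```bash
sed -i 's/abs(F)>6/abs(F)>4.5/; s/np.sign(F)\*.0005/np.sign(F)*.0006/' h.py
python3 - <<'E'
from h import *
hx,why=stroke(-.0088,step=.0012,glim=12,start=.059)
command_gripper(.070); show("open"); print("next",hx+.0295)
E
```

```text
centred [ 1.880e+01 -8.600e-03  7.000e-02  0.000e+00  2.213e-01 -3.175e-01]
[ 0.059  -0.008   0.0593 -0.0377  2.7139  5.2961  2.4108]
[ 0.0578 -0.0083  0.0578 -0.0372  5.9291  3.8126  5.2529]
[ 5.6600e-02 -8.7000e-03  5.6600e-02 -3.7000e-02  8.8197e+00  1.3747e+00
  6.7436e+00]
[ 0.0554 -0.0092  0.0552 -0.0368  3.6742 -3.1955  4.3712]
[ 0.0542 -0.0097  0.0545 -0.0369  4.4648 -4.865   4.6422]
[ 0.053  -0.0102  0.053  -0.0367  5.8243 -6.7574  5.7241]
[ 0.0518 -0.0107  0.052  -0.0367  5.8578 -5.8164  6.3886]
[ 0.0506 -0.0113  0.0509 -0.0367  6.0614 -6.4593  5.9027]
[ 0.0494 -0.0118  0.0496 -0.0366  6.2184 -6.1171  6.6213]
[ 0.0482 -0.0123  0.0483 -0.0365  7.3056 -5.2152  7.6461]
[ 0.047  -0.0127  0.0475 -0.0365  8.4206 -4.2339  7.6463]
[ 0.0458 -0.0129  0.0461 -0.036   9.4909 -6.3379  8.4015]
[ 0.0446 -0.0132  0.0444 -0.0354  9.419  -4.151  10.3795]
[ 0.0434 -0.0132  0.0434 -0.0349  9.7008 -3.4416 11.2093]
[ 0.0422 -0.0133  0.0424 -0.0345  9.9821 -4.3637 12.1488]
[ 0.041  -0.013   0.0413 -0.0337  8.3023 -2.5569 11.4432]
[ 0.0398 -0.0133  0.04   -0.0332  9.3051 -3.5718 12.5492]
[ 0.0386 -0.0133  0.039  -0.0328  9.883  -3.699  12.9087]
[ 3.74000e-02 -1.36000e-02  3.79000e-02 -3.25000e-02  1.13269e+01
 -4.76050e+00  1.40344e+01]
[ 0.0362 -0.0144  0.0367 -0.0327  6.038  -5.346   7.4144]
end handle -0.0326 F (5.280621685087681, np.float64(-4.62658331349689), np.float64(7.515294183126396))
open [ 2.61333e+01 -1.31000e-02  7.01000e-02  8.94700e-01  2.12540e+00
 -1.04420e+00]
next -0.003134027258600458
```

That stroke slid the front about 5 mm at around 9.5 N of squeeze. Now the next stroke in finer steps, watching for the dead stop.

Run:
```python
from h import *
hx,why=stroke(-.0035,step=.0009,glim=12.3,start=.059)
show("end")
```

```text
centred [ 2.64833e+01 -3.30000e-03  7.01000e-02  0.00000e+00 -3.10200e-01
 -1.46000e-01]
[ 0.059  -0.0037  0.0587 -0.0331  0.9147 -0.1531  1.0907]
[ 0.0581 -0.0041  0.0581 -0.0331  3.5118 -2.7557  3.6044]
[ 5.7200e-02 -4.2000e-03  5.7200e-02 -3.2900e-02  5.0650e+00 -5.5309e+00
  5.2824e+00]
[ 5.6300e-02 -4.5000e-03  5.6700e-02 -3.2800e-02  4.3323e+00 -3.2296e+00
  5.2984e+00]
[ 5.5400e-02 -4.9000e-03  5.5400e-02 -3.2600e-02  4.6135e+00 -4.9241e+00
  6.8314e+00]
[ 5.4500e-02 -5.3000e-03  5.4500e-02 -3.2600e-02  4.9536e+00 -5.5039e+00
  6.0408e+00]
[ 5.3600e-02 -5.8000e-03  5.3500e-02 -3.2500e-02  4.3319e+00 -4.5993e+00
  6.9077e+00]
[ 0.0527 -0.0062  0.0532 -0.0328  4.5646 -3.7998  5.3825]
[ 0.0518 -0.0066  0.0521 -0.0326  5.8134 -4.9856  5.2791]
[ 0.0509 -0.0071  0.0512 -0.0327  6.0679 -5.1983  6.653 ]
[ 5.0000e-02 -7.5000e-03  5.0200e-02 -3.2600e-02  7.0917e+00 -3.9931e+00
  7.7548e+00]
[ 4.9100e-02 -7.8000e-03  4.9500e-02 -3.2600e-02  9.4898e+00 -5.7846e+00
  8.9654e+00]
[ 4.82000e-02 -8.20000e-03  4.87000e-02 -3.26000e-02  1.04640e+01
 -4.12450e+00  1.00423e+01]
[ 4.73000e-02 -8.60000e-03  4.75000e-02 -3.23000e-02  1.27233e+01
 -5.62830e+00  9.21750e+00]
grip handle -0.0323 F (12.72328108549118, np.float64(-5.628311011718212), np.float64(9.217488116287615))
end [ 3.13250e+01 -8.60000e-03  4.75000e-02  1.27233e+01 -5.62830e+00
  9.21750e+00]
```

The body stalled at handle -0.0323 with 12.7 N of squeeze, where sliding took only about 9.5 N, so the front seems home. I'll release and check from above, on the way to the tab.

Run:
```python
from h import *
r.hold(.2); show("held"); command_gripper(.072); show("open")
r.move_straight(bw(-.0033,0,.139),speed=.05)
r.move_straight(bw(-.0033,0,.20),speed=.15)
r.move_straight(bw(.01,.05,.28),speed=.2)
m=wristm(); p,d=optics.get_image("wrist"); np.savez("pics/w1.npz",p=p,d=d,R=m["R"],t=m["t"])
show(); cv2.imwrite("pics/w1.png",cv2.resize(p[:,:,::-1],(800,600),interpolation=cv2.INTER_CUBIC))
```

```text
held [ 3.15250e+01 -8.60000e-03  4.76000e-02  1.27017e+01 -6.24300e+00
  9.54820e+00]
open [ 3.18917e+01 -7.30000e-03  7.21000e-02  0.00000e+00 -5.99100e-01
  5.87300e-01]
 [ 3.3375e+01  1.0000e-02  7.1600e-02  0.0000e+00 -7.5600e-02 -1.8060e-01]
```

View pics/w1.png

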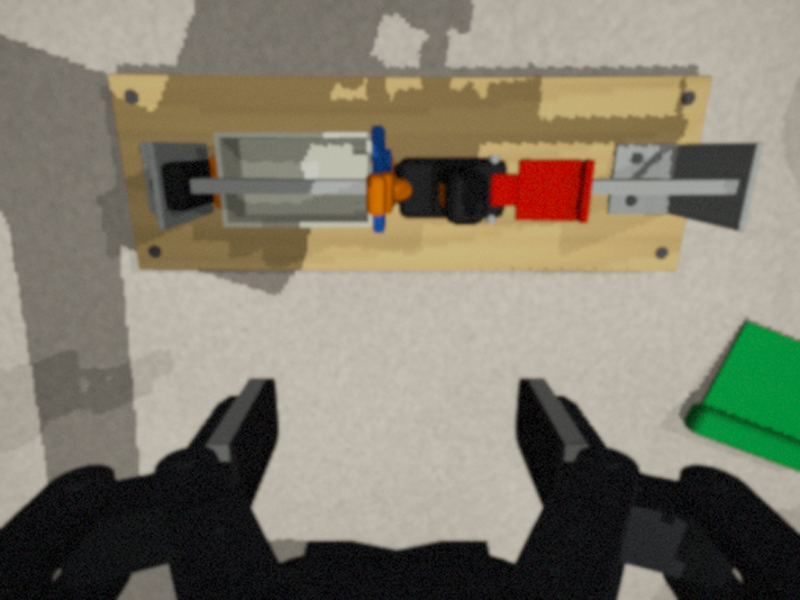

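Seen from above, the front at x 372 to 385 sits flush on the drawer's edge, with the drawer rear at x 216. The tab centre is near (553,190). I'll check the lengths numerically.

Run:
```python
from h import *
mm=dict(optics.camera_model("wrist"))
def go(fn,L):
    w=np.load(fn); m={**mm,"R":w["R"],"t":w["t"]}
    for n,(u,v,z) in L.items(): print(n,wb(pix2world("wrist",(u+.5)/1.5625-.5,(v+.5)/1.5625-.5,z=z,m=m)).round(4))
go("pics/w1.npz",dict(front=(386,131,.065),front2=(385,228,.065),rear=(216,135,.063),rear2=(219,225,.063),tab=(553,190,.114),corner=(110,76,.018),c2=(711,77,.018)))
print(); go("pics/w0.npz",dict(front=(341,212,.065),front2=(340,294,.065),rear=(173,212,.063),rear2=(176,294,.063)))
a=np.load("pics/w1.npz")["p"][75:155,130:260,::-1]; cv2.imwrite("pics/w1c.png",cv2.resize(a,None,fx=6,fy=6,interpolation=cv2.INTER_CUBIC))
```

```text
front [ 0.0165 -0.0329  0.065 ]
front2 [0.0175 0.0283 0.065 ]
rear [ 0.1242 -0.0301  0.063 ]
rear2 [0.1285 0.0269 0.063 ]
tab [-0.077  -0.0005  0.114 ]
corner [ 0.2079 -0.0687  0.018 ]
c2 [-0.2075 -0.0681  0.018 ]

front [ 0.0029 -0.0339  0.065 ]
front2 [0.0054 0.0264 0.065 ]
rear [ 0.1212 -0.0328  0.063 ]
rear2 [0.1268 0.0275 0.063 ]
```

View pics/w1c.png

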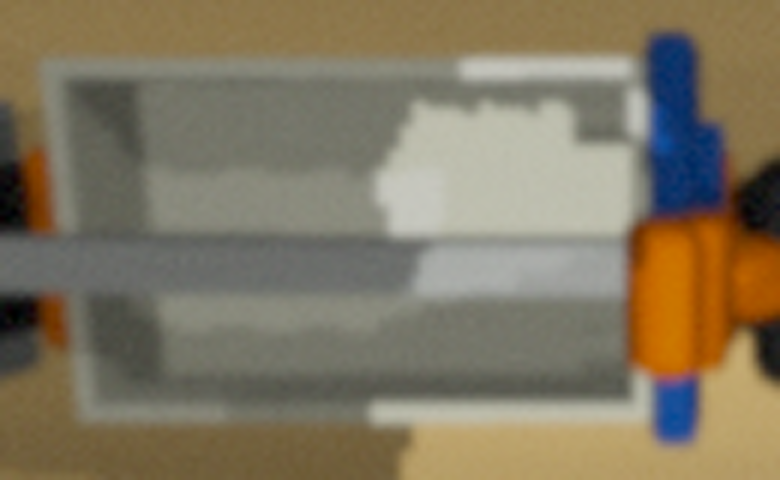

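The front-to-rear length fell from about 120 to about 109 mm, the front is flush, and the stall was well above sliding force, so it's home. The tab is at about -0.075 (the body settled into the ratchet slack). Next I shut the fingers, press the tab and draw back.

Run:
```python
from h import *
command_gripper(0.0,20)
r.move_straight(bw(-.075,0,.19),speed=.2)
r.move_straight(bw(-.075,0,.146),speed=.1); show("near")
hit=r.move_straight(bw(-.075,0,.130),speed=.03,max_force=14)
z=wb(r.read_state()["eef_pos"])[2]; show("pressed"); print(hit,z)
if z<.1375:
    z-=.001
    for x in (-.079,-.083,-.088,-.093):
        h=r.move_straight(bw(x,0,z),speed=.03,max_force=25); show(x); print(h, wb(r.read_state()["eef_pos"])[2])
        if h: break
```

```text
near [35.4583 -0.0749 -0.      0.      0.3422  0.7375]
pressed [35.9333 -0.0758 -0.      4.2875  0.3818  9.4738]
True 0.13418922564133032
-0.079 [ 3.61917e+01 -7.87000e-02 -1.00000e-04  4.27450e+00  2.88010e+00
  8.92900e+00]
False 0.13417520049033435
-0.083 [ 3.6475e+01 -8.2600e-02  3.0000e-04  4.3240e+00  2.7501e+00  8.7037e+00]
False 0.13416063325461441
-0.088 [ 3.67917e+01 -8.76000e-02  3.00000e-04  4.32710e+00  2.92620e+00
  9.29310e+00]
False 0.13417064431862305
-0.093 [ 3.71083e+01 -9.27000e-02 -2.00000e-04  4.33340e+00  3.03650e+00
  8.81980e+00]
False 0.13416954565478986
```

The body is following at a steady 3 N with the tab down, so I'll continue.

Run:
```python
from h import *
z=.1332
h=r.move_straight(bw(-.120,0,z),speed=.05,max_force=25); show("back"); print(h)
r.move_straight(bw(-.119,0,z),speed=.03)
r.move_straight(bw(-.118,0,.20),speed=.08); show("up")
r.move_straight(bw(-.06,.05,.28),speed=.2)
p,d=optics.get_image("wrist"); show()
cv2.imwrite("pics/w2.png",cv2.resize(p[:,:,::-1],(800,600),interpolation=cv2.INTER_CUBIC))
```

```text
back [ 3.7800e+01 -1.1990e-01  5.0000e-04  4.2396e+00  2.0608e+00  8.7792e+00]
False
up [ 3.90333e+01 -1.17800e-01 -1.00000e-04  0.00000e+00 -1.36800e-01
  8.90000e-03]
 [ 3.97833e+01 -6.03000e-02 -1.00000e-04  0.00000e+00 -2.27800e-01
  1.23350e+00]
```

View pics/w2.png

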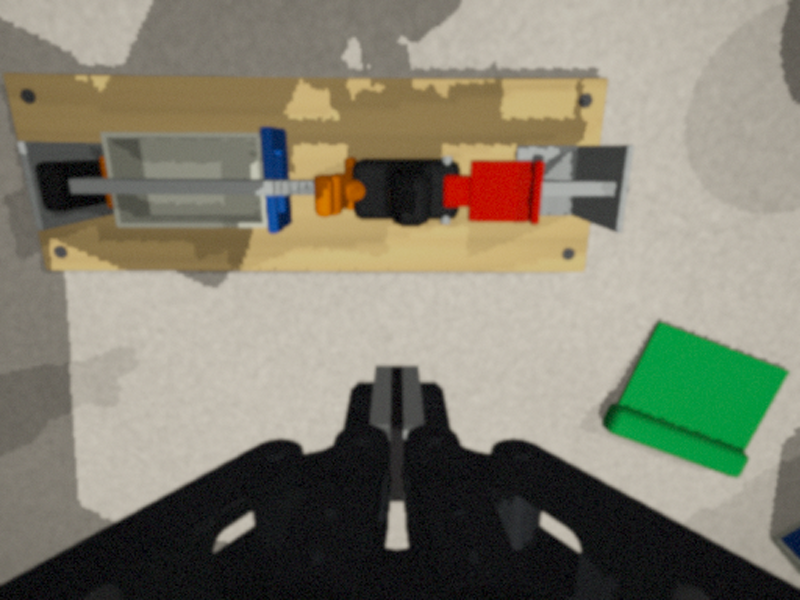

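The jaw face (x≈346) stands about 40 mm clear of the front (x≈288). The front is flush on the drawer, the tab is up, and nothing else has moved.

```bash
python3 -c "
from h import *
print(r.finish_job())"
```

```text
the job is handed in; nothing more can be done
None
```

I pressed the front home in five strokes, keeping the estimated jaw force to about 17 N (limit 25 N), then drew the jaw back about 40 mm with the release tab held down, and handed the job in at about 40 s; "fully home" rests on the stall and the camera views, as nothing measured it directly.

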